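Put the mixed connectors away in their pocket trays

TASK

Four finished ivory pin connectors lie mixed on the bench: a long, a short, a wide and a round one. Put each one, pins up, fully down into the empty pocket of the tray that already holds one of the same kind; set them in gently, do not let them drop. Leave the two aluminium setting pieces (step block and gauge bar) lying where they are.

Things in the scene. Friction and masses are not known exactly. Their poses are not given: they have to be found in the camera images.
- conn_long: Loose ivory plastic pin connector, the long one: 100 mm long, 20 mm wide, two rows of pins, 30 mm high, under 80 g. Brass pins look up inside its thin shroud. Origin: centre of its underside; x runs along its length, y across its width, z up. Grip its straight sides across the width at mid-length, fingertips at least 10 mm above its underside so that they clear the tray.
- tray_long: Fixed blue tray of the long kind, 136 (x) by 146 (y) by 12 mm high, two pockets lying along x. Origin: on the bench under the centre of the EMPTY pocket; 80 mm away along -y the other holds a fixed long connector. Pocket floor: 4 mm above the bench, 8 mm below the tray's top, 108 x 28 mm (4 mm play all round); the upper 4 mm of the walls flare out 4 mm as a lead-in.
- conn_short: Loose ivory plastic pin connector, the short one: 62 mm long, 20 mm wide, two rows of pins, 30 mm high, under 80 g. Brass pins look up inside its thin shroud. Origin: centre of its underside; x runs along its length, y across its width, z up. Grip its straight sides across the width at mid-length, fingertips at least 10 mm above its underside so that they clear the tray.
- tray_short: Fixed blue tray of the short kind, 136 (x) by 146 (y) by 12 mm high, two pockets lying along x. Origin: on the bench under the centre of the EMPTY pocket; 80 mm away along -y the other holds a fixed short connector. Pocket floor: 4 mm above the bench, 8 mm below the tray's top, 70 x 28 mm (4 mm play all round); the upper 4 mm of the walls flare out 4 mm as a lead-in.
- conn_wide: Loose ivory plastic pin connector, the wide one: 62 mm long, 38 mm wide, four rows of pins, 30 mm high, under 80 g. Brass pins look up inside its thin shroud. Origin: centre of its underside; x runs along its length, y across its width, z up. Grip its straight sides across the width at mid-length, fingertips at least 10 mm above its underside so that they clear the tray.
- tray_wide: Fixed blue tray of the wide kind, 136 (x) by 146 (y) by 12 mm high, two pockets lying along x. Origin: on the bench under the centre of the EMPTY pocket; 80 mm away along -y the other holds a fixed wide connector. Pocket floor: 4 mm above the bench, 8 mm below the tray's top, 70 x 46 mm (4 mm play all round); the upper 4 mm of the walls flare out 4 mm as a lead-in.
- conn_round: Loose ivory plastic pin connector, the round one: a round disc-like barrel, 36 mm in diameter, pins in rings, 30 mm high, under 80 g. Brass pins look up inside its thin shroud. Origin: centre of its underside; its yaw does not matter. Grip its straight sides across any diameter, fingertips at least 10 mm above its underside so that they clear the tray.
- tray_round: Fixed blue tray of the round kind, 136 (x) by 146 (y) by 12 mm high, two round pockets. Origin: on the bench under the centre of the EMPTY pocket; 80 mm away along -y the other holds a fixed round connector. Pocket floor: 4 mm above the bench, 8 mm below the tray's top, a circle of 44 mm (4 mm play all round); the upper 4 mm of the walls flare out 4 mm as a lead-in.
- step_block: Loose bright aluminium step block of the fixture, 50 x 32 mm, 25 mm high on its higher half and 12 mm on the other, a screw hole in each step. Origin: centre of its underside. Not to be moved.
- gauge_bar: Loose bright aluminium gauge bar of the fixture, 76 x 18 mm, 22 mm high, with two screw holes on top. Origin: centre of its underside. Not to be moved.
Things that resemble listed ones, but are neither listed nor needed, are in the scene too. Leave any green or orange look-alike of the conn_long alone.

How it is judged:
At the end, for the whole second after the job is handed in: Each connector lies at rest in the empty pocket of its own kind's tray: within 9 mm of its centre, underside within 2.5 mm of the floor, upright within 0.1 rad, the oblong ones along the pocket within 0.25 rad; step block and gauge bar within 20 mm of their starts (horizontal distance between conn_long and tray_long below 0.009 m and z of conn_long in the frame of tray_long between 0.001 and 0.0065 m and angle between each of conn_long, conn_short, conn_wide, conn_round's own z axis and vertical below 0.1 rad and linear speed of each of conn_long, conn_short, conn_wide, conn_round below 0.02 m/s and angular speed of each of conn_long, conn_short, conn_wide, conn_round below 0.2 rad/s and angle between the x axis of conn_long and the x axis of tray_long, either way round below 0.25 rad and horizontal distance between conn_short and tray_short below 0.009 m and z of conn_short in the frame of tray_short between 0.001 and 0.0065 m and angle between the x axis of conn_short and the x axis of tray_short, either way round below 0.25 rad and horizontal distance between conn_wide and tray_wide below 0.009 m and z of conn_wide in the frame of tray_wide between 0.001 and 0.0065 m and angle between the x axis of conn_wide and the x axis of tray_wide, either way round below 0.25 rad and horizontal distance between conn_round and tray_round below 0.009 m and z of conn_round in the frame of tray_round between 0.001 and 0.0065 m and distance of each of step_block, gauge_bar from where it was at the start of the episode below 0.02 m); the robot touches nothing.
It fails at once if a connector is dropped: out of the fingers more than 30 mm above the bench and falling faster than 0.3 m/s ((height (world z) of conn_long above 0.03 m and linear speed of conn_long above 0.3 m/s and contact force between the fingers and conn_long below 0.05 N) or (height (world z) of conn_short above 0.03 m and linear speed of conn_short above 0.3 m/s and contact force between the fingers and conn_short below 0.05 N) or (height (world z) of conn_wide above 0.03 m and linear speed of conn_wide above 0.3 m/s and contact force between the fingers and conn_wide below 0.05 N) or (height (world z) of conn_round above 0.03 m and linear speed of conn_round above 0.3 m/s and contact force between the fingers and conn_round below 0.05 N)).
It fails at once if the step block or the gauge bar is shifted by more than 20 mm (distance of any of step_block, gauge_bar from where it was at the start of the episode above 0.02 m).
It also fails if it takes over 90 s, if anything falls off the work surface, if the arm or the gripper's body presses on something with over 40 N, if the wrist force passes 120 N, or if a joint passes its speed limit or range.

ROBOT

A 7-joint arm with a two-finger parallel gripper is mounted at the origin on the work surface. World frame = base frame: x ahead of the robot, y to its left, z up, the work surface at z = 0. Lengths are in m, angles in rad, forces in N, time in s.
With the tool pointing down it reaches from about 0.425 to 0.95 m from the base axis. Payload 4.7 kg.
Tool frame: the origin (TCP) lies between the finger pads; the fingertips stand 25 mm ahead of it and the grasp point (between the pads) lies 6 mm ahead of it; z points along the fingers, y is the line along which they close (so a half turn about z gives the same grasp; the last joint's range is limited). The gripper opens to 85 mm and grips with 20 to 120 N. Pads are 22 mm wide; open, the fingers measure 114 mm over their backs; the gripper's body (76 mm by 85 mm) begins 54 mm behind the grasp point. The pads swing forward as they close: fully open they stand 13 mm farther back than shut.
Start: joints at [-1.143, 0.469, -0.049, 1.532, 0.024, 1.141, -0.082], TCP at [0.298, 0.606, 0.256] pointing down, gripper open.
Joint ranges: [-2.59, 2.59], [-0.33, 1.99], [-1.39, 1.29], [0.1, 2.45], [-1.04, 4.18], [0.21, 1.99], [-2.66, 2.66]. Speed limits (rad/s): [2.57, 2.57, 3.14, 3.14, 3.14, 3.14, 3.14].

INTERFACE

Orientations are given as a 3x3 rotation matrix whose columns are the frame's x, y, z axes.
In Python, from rig import * gives the robot as it stands. Calls block until the motion is done:
- movep(position, orientation): joint-space move of the TCP to a pose.
- move_l(position, attitude=None, feed=0.15, until_force=None): straight line of the TCP; attitude=None keeps the orientation; feed is the mean speed in m/s. With until_force (N) it stops when the force on the tool has changed by that much, and returns True; else False.
- move_joints(angles): joint-space move.
- command_gripper(opening, newtons=None): finger opening in m; newtons is the grip in N (None keeps the last); returns when the fingers have stopped.
- sleep(seconds).
- inverse_kinematics(position, orientation): joint angles nearest the present ones, or None.
- sense(): the state.
- camera(name): name is "side" or "top" or "wrist"; returns (picture, depth): 384x512x3 uint8, red, green, blue; 384x512 float32, m along the optical axis (not along the pixel's ray), 0 where there is no reading.
- camera_params(name): a dict with "K" (3x3 intrinsics, pixels), "position" and "rotation" of the camera in the world; the wrist camera has in their place "tool_from_camera" (4x4, takes a point from camera to tool coordinates, whose origin is the TCP and whose axes are the flange's). Camera axes: x right, y down, z forward; pixel columns grow to the right and rows downward; lengths in m; the calibration is good to about 2 mm. A picture is of the moment at which its call begins: read the wrist's pose just before it. camera_params takes no time and is no camera call.
A pose or a line that the arm cannot do raises Unreachable and nothing moves.
- finish_job(): hands the job in; it is judged then, once.
The state is a dict: "time_s": time; "joint_pos": joint angles; "qd": joint speeds; "joint_efforts": joint torques, N m; "position": TCP position; "tcp_rot": TCP orientation; "wrist_force": force on the tool from outside, world axes, zero at the start; "ft_torque": the same for the moment, N m; "finger_gap": finger opening in m; "gripper_force": force on a finger pad.
Only numpy, scipy, OpenCV 4.12 (cv2) and the standard library are available. Lean on these libraries where they do the work, as an engineer would, in place of code of your own. Each camera call takes 0.05 s, during which the arm holds its last target. There are 200 camera calls.

## Working session

There is one attempt and no reset: what is moved stays moved. The work goes in short steps, each a Python script; the robot and the scene stay as the last script left them, time stands still between calls to the robot, and variables do not carry over. Pictures are saved under pics/ and viewed, at most 14 in all, crops included, and the job is handed in when it is done.

```bash
mkdir -p pics; ls
python3 - <<'E'
from rig import *
import cv2,numpy as np
for n in ("top","side"):
    p,d=camera(n); cv2.imwrite(f"pics/{n}0.png",p[:,:,::-1]); np.savez(f"{n}0.npz",p=p,d=d)
    c=camera_params(n); print(n,c["K"],c["position"],np.round(c["rotation"],3), (d>0).mean())
print(camera_params("wrist")); s=sense(); print(s["time_s"],s["position"],s["tcp_rot"])
E
```

```text
pics
top [[437.40779434   0.         252.07654322]
 [  0.         437.40779434 195.67813347]
 [  0.           0.           1.        ]] [0.41172619 0.01356873 1.25143464] [[-0.007 -0.995  0.097]
 [-1.     0.008  0.01 ]
 [-0.011 -0.097 -0.995]] 0.9959513346354166
side [[441.83252654   0.         257.70918571]
 [  0.         441.83252654 189.97502568]
 [  0.           0.           1.        ]] [ 0.29248939 -0.6570984   0.77993456] [[ 0.929 -0.263  0.26 ]
 [-0.37  -0.651  0.663]
 [-0.005 -0.713 -0.702]] 0.9962972005208334
{'K': array([[296.23202648,   0.        , 248.42963209],
       [  0.        , 296.23202648, 188.70329367],
       [  0.        ,   0.        ,   1.        ]]), 'tool_from_camera': array([[-1.56045046e-05, -9.47867096e-01, -3.18665920e-01,
         8.21782442e-02],
       [ 9.99999976e-01,  5.46465348e-05, -2.11513538e-04,
        -1.84432937e-05],
       [ 2.17900712e-04, -3.18665916e-01,  9.47867072e-01,
        -1.17373799e-01],
       [ 0.00000000e+00,  0.00000000e+00,  0.00000000e+00,
         1.00000000e+00]])}
0.1 [0.29751112 0.60538135 0.25537525] [[-8.97472180e-01  4.41070506e-01 -7.04222969e-04]
 [ 4.41071063e-01  8.97470794e-01 -1.57838993e-03]
 [-6.41616963e-05 -1.72717342e-03 -9.99998506e-01]]
```

View pics/top0.png

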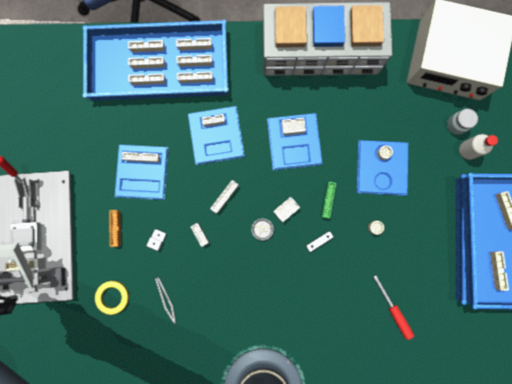

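View pics/side0.png

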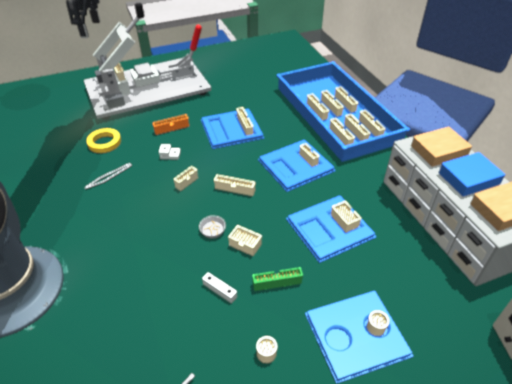

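The top view shows the connectors: long (224,196), short (200,235), wide (287,209) and round (376,228). The empty pockets are at (138,185), (218,152), (297,155) and (383,181). The step block is at (156,240), the gauge bar at (320,241), and there is a grey dish at (262,229).

```bash
cat > h.py <<'E'
import numpy as np, cv2
def world(d,K,R,t):
    v,u=np.mgrid[:d.shape[0],:d.shape[1]]
    c=np.stack([(u-K[0,2])/K[0,0]*d,(v-K[1,2])/K[1,1]*d,d],-1)
    return c@np.asarray(R).T+np.asarray(t)
def rects(mask,W,amin):
    n,l,s,_=cv2.connectedComponentsWithStats(mask.astype(np.uint8))
    out=[]
    for i in range(1,n):
        if s[i,4]<amin: continue
        P=W[l==i]; (c,wh,a)=cv2.minAreaRect((P[:,:2]*1000).astype(np.float32))
        if wh[0]<wh[1]: wh=wh[::-1]; a+=90
        out.append((np.array(c),np.array(wh),a%180,s[i,4],s[i,0]+s[i,2]//2,s[i,1]+s[i,3]//2,np.median(P[:,2])*1000))
    return out
def find(p,d,K,R,t,amin=12):
    W=world(d,K,R,t); hsv=cv2.cvtColor(p,cv2.COLOR_RGB2HSV); z=W[...,2]
    box=(W[...,0]>.3)&(W[...,0]<.95)&(abs(W[...,1])<.5)&(d>0)
    H,S,V=cv2.split(hsv)
    conn=box&(z>.020)&(z<.045)&~((H>35)&(S>60))&~((H<20)&(S>150))&(V>90)
    tray=box&(z>.007)&(z<.018)&(H>95)&(H<125)&(S>100)
    return rects(conn,W,amin),rects(tray,W,300)
E
python3 - <<'E'
from rig import *
from h import *
for n in("top","side"):
    f=np.load(n+"0.npz");c=camera_params(n)
    a,b=find(f["p"],f["d"],c["K"],c["rotation"],c["position"])
    print(n)
    for x in a+b: print(np.round(x[0]),np.round(x[1]),round(x[2]),x[3:6],round(x[6]))
E
```

```text
top
[ 899. -440.] [97. 34.] 8 (np.int32(110), np.int32(416), np.int32(67)) 33
[929. 191.] [99. 24.] 91 (np.int32(293), np.int32(194), np.int32(60)) 29
[925. 330.] [100.  22.] 92 (np.int32(292), np.int32(147), np.int32(62)) 30
[879. 188.] [100.  24.] 90 (np.int32(292), np.int32(195), np.int32(76)) 29
[ 889. -197.] [16.  2.] 90 (np.int32(17), np.int32(329), np.int32(71)) 31
[875. 328.] [100.  23.] 91 (np.int32(298), np.int32(147), np.int32(78)) 29
[ 848. -488.] [24.  4.] 74 (np.int32(31), np.int32(432), np.int32(84)) 34
[751. 135.] [61. 21.] 99 (np.int32(170), np.int32(213), np.int32(119)) 29
[731. -94.] [62. 38.] 97 (np.int32(296), np.int32(294), np.int32(126)) 26
[ 652. -352.] [34. 34.] 173 (np.int32(143), np.int32(386), np.int32(152)) 27
[645. 342.] [101.  21.] 86 (np.int32(267), np.int32(140), np.int32(157)) 29
[530. 104.] [99. 20.] 143 (np.int32(210), np.int32(224), np.int32(196)) 26
[493. -71.] [62. 38.] 129 (np.int32(216), np.int32(287), np.int32(209)) 23
[ 441. -321.] [35. 33.] 89 (np.int32(111), np.int32(377), np.int32(227)) 26
[424. 173.] [62. 20.] 29 (np.int32(127), np.int32
[... 1608 characters left out ...]
nt32(285)) 23
[ 651. -352.] [37. 35.] 56 (np.int32(352), np.int32(378), np.int32(321)) 29
[ 854. -451.] [44.  4.] 75 (np.int32(168), np.int32(504), np.int32(326)) 34
[ 439. -321.] [36. 34.] 71 (np.int32(329), np.int32(267), np.int32(347)) 27
[ 846. -480.] [7. 3.] 97 (np.int32(12), np.int32(510), np.int32(345)) 24
[882. 298.] [401. 122.] 92 (np.int32(330), np.int32(329), np.int32(121)) 12
[603. 345.] [148. 144.] 176 (np.int32(1049), np.int32(232), np.int32(127)) 13
[709. 129.] [152. 141.] 9 (np.int32(1527), np.int32(296), np.int32(164)) 13
[689. -97.] [148. 141.] 6 (np.int32(1952), np.int32(331), np.int32(227)) 13
[ 610. -349.] [148. 139.] 177 (np.int32(3003), np.int32(359), np.int32(334)) 13
```

```bash
cat > job.py <<'E'
from rig import *
from h import *
# pick x,y,yaw ; place x,y,yaw ; width  (mm, deg); yaw along length
J={'long':((529,104.5,142),(565,347,86.5),20),'short':((422.5,173,30.5),(671.5,123,99),20),
   'wide':((491.5,-70.5,128.5),(650,-102,96.5),38),'round':((440,-321,None),(571.5,-348.5,None),36)}
def att(g):
    y=np.array([np.cos(g),np.sin(g),0]);z=np.array([0,0,-1.]);return np.stack([np.cross(y,z),y,z],1)
def best(p,yaw):
    gs=np.radians([yaw+90,yaw-90]) if yaw is not None else np.arctan2(p[1],p[0])+np.array([0,np.pi])
    c=[(abs(q[6]),g) for g in gs if (q:=inverse_kinematics(p,att(g))) is not None]
    return att(min(c)[1])
def wrist_find(name):
    s=sense(); p,d=camera("wrist"); c=camera_params("wrist"); T=c["tool_from_camera"]
    cv2.imwrite(f"pics/{name}.png",p[:,:,::-1])
    R=s["tcp_rot"]@T[:3,:3]; t=s["tcp_rot"]@T[:3,3]+s["position"]
    return find(p,d,c["K"],R,t,100)
def show(o):
    for l in o:
        for x in l: print(' ',np.round(x[0],1),np.round(x[1]),round(x[2],1),round(x[6]))
def pick(k,H=.17):
    (x,y,a),_,w=J[k]; p=np.array([x,y,0])/1000
    R=best(p+[0,0,H],a); command_gripper(min(.085,w/1000+.03)); movep(p+[0,0,H],R)
    show(wrist_find('pick_'+k))
    move_l(p+[0,0,.06]); hit=move_l(p+[0,0,.036],feed=.06,until_force=8)
    command_gripper(0,30); s=sense(); print(k,'hit',hit,'z',s['position'][2],'gap',s['finger_gap'],'F',s['gripper_force'])
    move_l(p+[0,0,.12]); print('gap',sense()['finger_gap'],'t',sense()['time_s'])
def place(k,H=.13):
    _,(x,y,a),w=J[k]; p=np.array([x,y,0])/1000
    movep(p+[0,0,H],best(p+[0,0,H],a)); print('gap',sense()['finger_gap'])
    move_l(p+[0,0,.055]); hit=move_l(p+[0,0,.039],feed=.025,until_force=4)
    s=sense(); print('place hit',hit,s['position'],s['wrist_force'])
def release(k):
    _,_,w=J[k]; command_gripper(w/1000+.02); s=sense()
    move_l(s['position']+[0,0,.12],feed=.2); show(wrist_find('place_'+k)); print('t',sense()['time_s'])
E
python3 - <<'E'
from job import *
pick('short')
E
```

```text
[528.6 104.2] [101.  21.] 142.5 28
  [399. 301.] [32. 26.] 67.1 25
  [422.6 173.7] [62. 20.] 29.2 29
  [488.1 -66.4] [54. 40.] 130.4 26
  [ 397.  -155.4] [62. 20.] 121.1 22
  [651.1  78.2] [53. 15.] 98.4 11
short hit False z 0.036325115830476096 gap 0.019185591808113883 F 29.937098622322083
gap 0.01914860389075461 t 4.7833
```

The wrist view agrees with the earlier estimate to within 1 mm, and the grasp is good.

Run:
```python
from job import *
place('short'); release('short')
```

```text
gap 0.0186290901789405
place hit True [0.67139803 0.12293481 0.04040374] [-0.45829995 -0.10843366  4.52137725]
  [877.1 188.1] [99. 22.] 92.2 28
  [528.6 104.8] [100.  22.] 142.8 27
  [671.1 123.8] [62. 20.] 98.6 26
  [749.8 135.7] [62. 21.] 98.7 29
  [482.8 -59.3] [40. 35.] 40.3 26
  [925.3  -9.7] [49.  3.] 0.5 32
  [828.  197.2] [200.   3.] 91.7 13
  [710.6 129.4] [147. 136.] 8.8 12
  [695.3 -51.4] [111.  47.] 6.2 12
t 8.325
```

View pics/place_short.png

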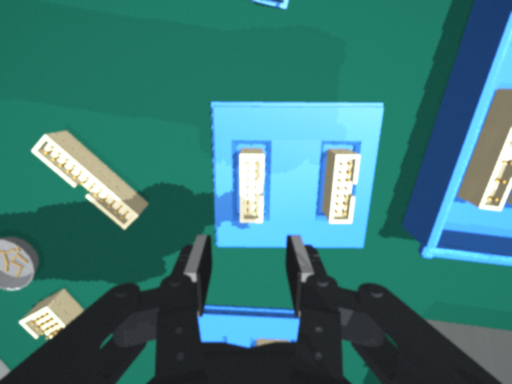

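Run:
```python
from job import *
pick('long'); 
if sense()['finger_gap']>.015: place('long')
```

```text
[641.4 305.2] [27. 22.] 86.3 29
  [528.3 104.1] [101.  20.] 142.5 29
  [490.9 -70.2] [64. 39.] 129.3 26
  [668.7 136. ] [37. 22.] 97.2 29
  [876.5 201.9] [33. 23.] 95.2 31
  [602.6 318.9] [147.  86.] 176.5 11
  [706.1 157.3] [148.  79.] 8.7 12
  [663.   58.2] [52. 24.] 156.8 12
  [827.3 213.5] [79.  4.] 91.8 12
  [654.2 -49.3] [85. 34.] 6.2 11
  [ 640.  -145.2] [53. 40.] 95.0 12
long hit False z 0.03637189937539129 gap 0.019577496751872057 F 29.80064481496811
gap 0.019359009551680278 t 11.7917
gap 0.01941695602762218
place hit True [0.56492084 0.34704312 0.04043863] [ 0.38783556 -0.17214639  4.1710995 ]
```

The short connector (252,185) sits in its pocket beside the fixed one (343,185). The long one touched down at the expected height, so I'm continuing.

Run:
```python
from job import *
release('long'); pick('wide')
if sense()['finger_gap']>.03: place('wide')
```

```text
[441.7 414.2] [101.  20.] 2.0 30
  [564.7 347.5] [100.  20.] 86.6 25
  [644.2 342.6] [100.  21.] 86.2 29
  [399.  301.8] [33. 27.] 67.3 25
  [670.4 126.8] [58. 20.] 98.7 29
  [604.7 344.7] [147. 137.] 176.3 12
  [828.8 178.9] [165.   3.] 91.6 12
  [765.6 185.4] [84. 40.] 136.4 12
t 15.2417
  [490.9 -70.7] [63. 38.] 129.3 27
  [ 401. -162.] [76. 19.] 121.7 22
  [665.7  74.9] [118.  58.] 144.0 11
  [685.7 -57.3] [148.  55.] 5.5 12
  [ 648.2 -140.4] [61. 57.] 95.5 11
wide hit False z 0.0364044553784655 gap 0.03696410845031091 F 31.356475353240967
gap 0.03713320743657053 t 19.75
gap 0.03743214804528595
place hit True [ 0.64990363 -0.10192955  0.04044812] [0.18069462 0.26209229 4.57810265]
```

Run:
```python
from job import *
release('wide'); pick('round')
if sense()['finger_gap']>.03: place('round')
```

```text
[ 649.6 -101.5] [62. 38.] 97.2 24
  [729.4 -94.4] [63. 39.] 95.5 25
  [ 887.9 -139.2] [81.  6.] 89.9 28
  [ 421.7 -185.6] [29. 14.] 82.2 22
  [ 882.1 -210. ] [58. 15.] 87.3 30
  [689.9 -98.3] [146. 137.] 5.6 12
  [ 640.1 -296.5] [94. 29.] 177.9 11
  [ 545.5 -339.2] [65. 15.] 86.5 12
t 22.8
  [ 401.1 -162.6] [76. 18.] 121.4 22
  [ 650.4 -352.3] [37. 35.] 144.2 29
  [ 438.6 -320.9] [36. 35.] 10.9 28
  [ 611.  -350.4] [148. 137.] 176.5 12
round hit False z 0.03645379582987878 gap 0.03456364807940652 F 29.920544028282166
gap 0.03473737453286867 t 26.7833
gap 0.035141150774883244
place hit True [ 0.57142349 -0.34833367  0.0404922 ] [-0.50621534 -0.11233794  4.79774127]
```

Run:
```python
from job import *
release('round'); sleep(.5)
s=sense(); move_l(s['position']+[0,0,.05])
p,d=camera("top"); cv2.imwrite("pics/topE.png",cv2.resize(p[80:280,90:430,::-1],None,fx=2.3,fy=2.3,interpolation=cv2.INTER_CUBIC))
c=camera_params("top"); show(find(p,d,c["K"],c["rotation"],c["position"],80))
```

```text
[ 419.5 -191.9] [18.  9.] 30.7 22
  [ 650.8 -352.4] [36. 35.] 106.4 27
  [ 571.  -348.8] [36. 35.] 57.0 27
  [ 610.8 -350.5] [146. 137.] 176.6 12
t 29.75
  [ 884.6 -449.7] [116.  56.] 25.3 33
  [929.2 190.6] [99. 24.] 90.6 29
  [924.4 329.9] [100.  23.] 91.8 30
  [879.5 187.8] [99. 23.] 91.6 30
  [875.  328.1] [100.  23.] 91.3 29
  [750.9 135.5] [62. 22.] 99.8 29
  [731.2 -94.1] [62. 39.] 95.6 26
  [672.1 123. ] [61. 20.] 98.3 28
  [ 651.4 -101.3] [62. 39.] 97.2 26
  [ 651.5 -352.6] [36. 33.] 90.3 27
  [645.8 341.6] [101.  21.] 86.5 29
  [ 572.9 -348.3] [35. 34.] 35.9 28
  [565.9 347. ] [102.  20.] 86.7 28
  [ 403.  -162.4] [75. 18.] 121.6 23
  [400.9 300.3] [31. 26.] 63.3 26
  [711.  128.3] [150. 140.] 8.7 12
  [690.6 -97.8] [150. 139.] 4.7 12
  [ 613.3 -349.3] [150. 138.] 177.7 12
  [605.4 343.8] [151. 140.] 176.5 13
```

View pics/topE.png

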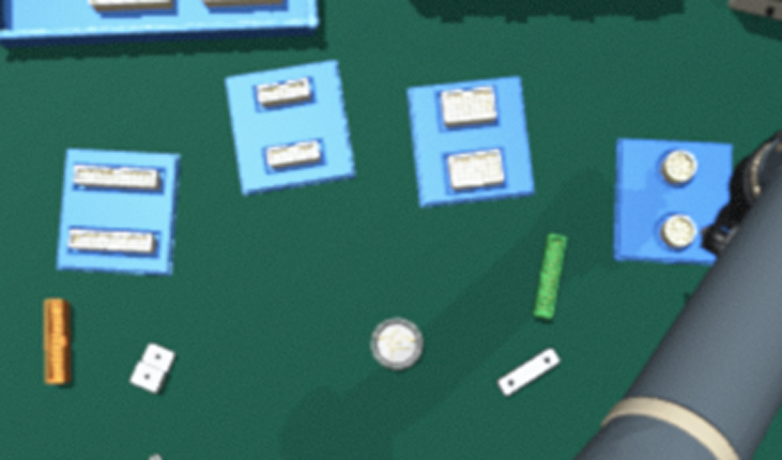

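View pics/place_round.png

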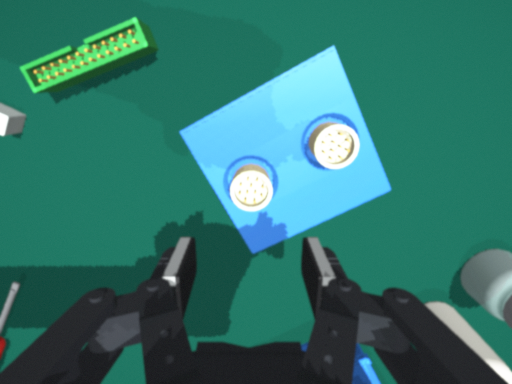

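In both views all four connectors are seated level with their fixed mates; the round one is at (251,187) in the wrist view. The step block and gauge bar have not moved.

```bash
python3 -c "
from rig import *
print(finish_job())"
```

```text
the job is handed in; nothing more can be done
None
```

All four connectors are pins up and fully down in the empty pockets of their own kind's trays, the step block and gauge bar are where they were, and the job was handed in after about 31 s of robot time; no verdict was returned.

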